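# Clamp the wind generator in its test stand

### The arm

A 6-joint arm with a two-finger parallel gripper is mounted at the origin on the work surface. World frame = base frame: x ahead of the robot, y to its left, z up, the work surface at z = 0. Lengths are in m, angles in rad, forces in N, time in s.
With the tool pointing down it reaches from about 0.25 to 0.775 m from the base axis. Payload 4 kg.
Tool frame: the origin (TCP) lies on the centre line of the jaws, within the pads' length; the fingertips stand 8 mm ahead of it and the grasp point (between the pads) lies 11 mm behind it (env.tcp_to_tips is the distance from the TCP to the fingertips, in m); z points along the fingers, y is the direction in which the jaws open and shut (so a half turn about z gives the same grasp; the last joint's range is limited). The gripper opens to 94 mm and grips with 3 to 60 N. Pads are 16 mm wide; open, the fingers measure 119 mm over their backs; the gripper's body (75 mm by 177 mm) begins 78 mm behind the grasp point.
Start: joints at [1.028, 0.087, 1.371, -0, 1.684, -0.103], TCP at [0.234, 0.498, 0.214] pointing down, gripper open.
Joint ranges: [-3.1, 3.1], [-0.76, 2.03], [0.27, 2.55], [-1.08, 4.22], [0.17, 2.65], [-2.57, 2.57]. Speed limits (rad/s): [2.79, 2.79, 3.14, 3.14, 3.14, 3.14].

### API

Orientations are given as a unit quaternion [x, y, z, w].
In Python, from workcell import readout, viewer, env gives the robot as it stands.
- The arm moves only by the shell command python3 -m pendant 'ROWS' [FORCE]. ROWS is JSON, a list of rows, each an object of numbers: "jaw": the closure, from -1 (fully open) to 1 (shut); "dx", "dy", "dz": the shift along the tool's x, y, z in mm; "roll": the turn about the tool's z in rad. A call has exactly 10 rows; each row is the pose to reach, as a shift and turn from the pose commanded when the call began, along the tool's axes at that moment; what a row does not reach only later rows make up. A row lasts 1/10 s, in which the tool goes at most 50 mm and 8.59 degrees, less where a joint would pass 70% of its speed; a pose out of reach is approached as far as the arm can. A call with a gripper value outside its range is refused whole. The fingers move at their own pace and stop on an object; FORCE is the grip in N (left out, the last holds). Time passes only in rows, so rows that repeat a pose let the fingers close, or fill a call up. It gives the time, the measured TCP pose, the force and the opening at its end, in the units of the state.
- readout.state(): the state, without advancing time (a new reading comes with each control period).
- viewer.camera(name): name is "scene" or "side" or "wrist"; returns the picture (400x640x3 uint8, red, green, blue); there is no depth.
- viewer.camera_model(name): a dict with "fov_y" (degrees; the focal length in pixels is half the picture's height over the tangent of half this angle, whatever the lens; pixels are square), "cx", "cy" (the principal point, pixels), "rvec" (rotation vector, rad) and "tvec" (3), from world to camera coordinates, as OpenCV has them; the wrist camera has in their place "T_tool_cam" (4x4, takes a point from camera to tool coordinates, whose origin is the TCP and whose axes are the flange's). Camera axes: x right, y down, z forward; pixel columns grow to the right and rows downward; lengths in m; the calibration is good to about 2 mm. A picture is of the moment at which its call begins: read the wrist's pose just before it. camera_model takes no time and is no camera call.
- env.finish_job(): hands the job in, once; it reports no verdict.
The state is a dict: "t": time; "qpos": joint angles; "qd": joint speeds; "joint_efforts": joint torques, N m; "position": TCP position; "eef_rot": TCP orientation; "wrist_force": force on the tool from outside, world axes, zero at the start; "torque": the same for the moment, N m; "grip_width": opening from 0.0 (shut) to 1.0 (fully open).
Only numpy, scipy, OpenCV 4.12 (cv2) and the standard library are available. Lean on these libraries where they do the work, as an engineer would, in place of code of your own. Each camera call takes 0.05 s, during which the arm holds its last target. There are 200 camera calls.

### The job

Clamp the white wind-turbine generator in its cradle for the blade test: push the steel clamp strap round with the back of a finger until its padded nose is over the middle of the generator, then push the red cam lever all the way down so that the strap holds the generator tight. Do it all by gentle pushing, gripping and lifting nothing; leave the generator lying in its cradle and the rotors and the sensor box where they are.

Things in the scene. Friction and masses are not known exactly. Their poses are not given: they have to be found in the camera images.
- stand: Fixed black test stand, too heavy to move: a flat bar 230 x 90 mm, its top 35 mm above the table. Origin on the table under the vertical stud of the clamp; x runs along the bar, level, from the stud to the cradle and the generator, z up. The bar reaches from x = -75 to +155 mm. On it round the stud a flat dark plate (diameter 92 mm, top at 39 mm); at x = 50 to 120 mm an aluminium vee cradle 70 mm wide, 55 mm high, with low end lips, open above.
- generator: Loose white cylinder with black ends, diameter 42 mm, 56 mm long (0.18 kg or so), lying in the cradle along the stand's x, its middle at x = 85 mm, y = 0 of the stand, its thin shaft and black hub pointing outwards (+x). Origin at the lowest point under its middle, 40 mm above the table; its top is 82 mm above the table.
- swivel (a joint): Turn of the whole clamp head (strap and cam lever together) about the vertical stud, rad, counter-clockwise seen from above. 0: the strap lies along the stand's +x with its nose over the middle of the generator. It starts turned aside, between -1.7 and -0.95 (out over the stand's -y side), and may go from -1.9 to +0.5; there is no stop at 0. It turns with a stiff friction of about 0.12 N m (1.5 N at 80 mm from the stud) and stays where it is left.
- strap: Flat steel clamp strap, 26 mm wide, 12 mm thick, 149 mm long with a round nose. Origin at its heel, 36 mm behind the stud, on its underside, 91 mm above the table; x along the strap towards its nose, z up. It reaches from x = -10 to +139 mm (103 mm from the stud); a brass screw holds up its heel. Its underside is 91 mm and its top 103 mm above the table with the lever up. The lever going down rocks it nose-down by about 5 mm.
- strap_nose (a point): Middle of the underside of the black rubber pad (24 x 26 mm, 5 mm thick) under the strap's nose, 85 mm from the stud, 86 mm above the table with the lever up: it then clears the generator's top by about 4 mm.
- lever (a joint): How far the red cam lever is pushed down, rad: 0 is standing steeply, 68 degrees above level, leaning back from the stud away from the strap's nose; 1.10 is fully down at its stop, 5 degrees above level, lying back over the strap's heel and beyond. Starts between 0 and 0.2. It moves in the upright plane along the strap, needs about 4 to 8 N near its end, and stays where it is left.
- lever_pivot (a point): Middle of the lever's pivot pin, on the stud axis, 116 mm above the table; the pin is level and crosswise to the strap.
- lever_tip (a point): Middle of the lever's free end, 88 mm from the pivot, on the lever's centre line. The red handle begins 18 mm from the pivot and is 20 mm wide (24 mm at the end) and 10 mm thick, so its upper face is 5 mm off the line from the pivot to this point.
- red_rotor: Bystander: loose red rotor lying flat, three blades of 58 mm radius, hub 14 mm high. Origin under the hub.
- blue_rotor: Bystander: loose blue rotor lying flat, four blades of 46 mm radius, hub 14 mm high. Origin under the hub.
- meter: Bystander: loose white sensor box 66 x 46 x 26 mm. Origin under its middle.

How it is judged:
By the outcome, as a careful person would: the job done as asked, in the order asked, and still so for the second after the job is handed in, with the robot touching nothing.
It also fails if it takes over 51 s, if anything falls off the work surface, if the arm or the gripper's body presses on something with over 40 N, if the wrist force passes 120 N, or if a joint passes its speed limit or range.

## Working session

There is one attempt and no reset: what is moved stays moved. The work goes in short steps, Python scripts to look and compute and a shell command to move; the robot and the scene stay as the last step left them, time stands still between calls to the robot, and variables do not carry over. Pictures are saved under pics/ and viewed, about 8 in all and at most 12, crops included, and the job is handed in when it is done.

```bash
mkdir -p pics; ls; python3 - <<'E'
from workcell import readout, viewer, env
import cv2,numpy as np
s=readout.state();print(s)
for n in("scene","side"):
    im=viewer.camera(n);cv2.imwrite(f"pics/{n}0.png",im[:,:,::-1]);print(n,viewer.camera_model(n))
print(viewer.camera_model("wrist"),env.tcp_to_tips)
a=cv2.imread("pics/scene0.png");b=cv2.imread("pics/side0.png")
E
```

```text
pics
{'t': 0.0, 'qpos': array([ 1.02791948e+00,  8.79617858e-02,  1.37228121e+00, -5.09812276e-06,
        1.68359776e+00, -1.03121075e-01]), 'qd': array([-0.00074216, -0.00033773,  0.00064205, -0.00123169,  0.00030006,
        0.00120759]), 'joint_efforts': array([ 1.02149632e-03, -3.40181315e+01, -3.02432477e+01,  7.19210389e-02,
        3.29029234e-02, -1.76669510e-04]), 'position': array([0.23387854, 0.49719413, 0.21228679]), 'eef_rot': array([ 2.18110592e-01,  9.75923412e-01, -1.06672789e-03, -3.54384939e-04]), 'wrist_force': array([-0.53441332, -0.1284302 , -0.15967663]), 'torque': array([ 0.02018783, -0.02223341,  0.00655104]), 'grip_width': 1.000068954501927}
scene {'fov_y': 54.19790368769274, 'cx': 326.8050018753395, 'cy': 191.545024862047, 'rvec': array([ 1.65669252,  2.02135796, -0.69743033]), 'tvec': array([ 0.10696566, -0.31999103,  1.15591921])}
side {'fov_y': 49.89481951928494, 'cx': 321.81837640890416, 'cy': 203.44953886392304, 'rvec': array([ 0.84299687, -2.665178  ,  0.94481328]), 'tvec': array([0.45657119, 0.31357256, 0.68709191])}
{'fov_y': 62.34754330108634, 'cx': 315.70696395383294, 'cy': 200.2277173241744, 'T_tool_cam': array([[ 4.66172120e-04, -9.59667048e-01, -2.81138647e-01,
         8.28778492e-02],
       [ 9.99999624e-01,  2.41743411e-04,  8.32965375e-04,
        -7.09211525e-04],
       [-7.31406008e-04, -2.81138930e-01,  9.59666800e-01,
        -1.72688803e-01],
       [ 0.00000000e+00,  0.00000000e+00,  0.00000000e+00,
         1.00000000e+00]])} 0.008
```

View pics/scene0.png

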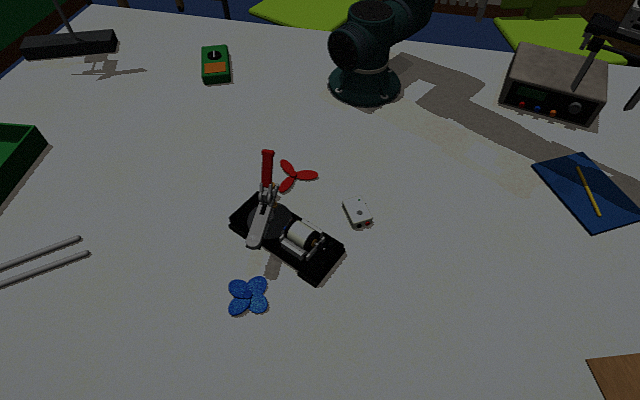

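View pics/side0.png

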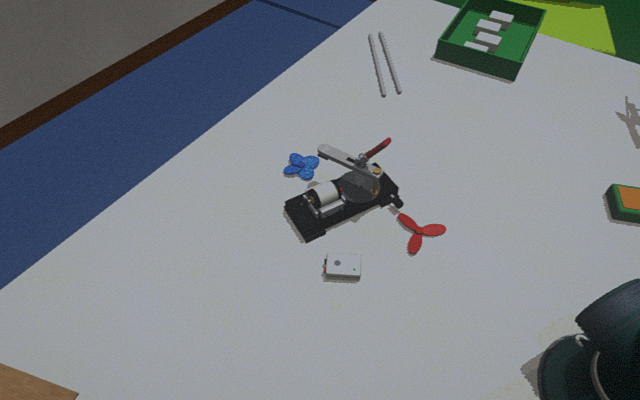

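The scene view has the stand near (290,240), the strap nose near (253,245), the red lever tip near (267,153). The side view has the stand near (345,200), the nose near (322,150) and the lever tip near (389,142). I'll enlarge both.

```bash
python3 - <<'E'
import cv2,numpy as np
a=cv2.imread("pics/scene0.png")[140:290,215:365];b=cv2.imread("pics/side0.png")[125:255,275:425]
a=cv2.resize(a,(600,600),interpolation=cv2.INTER_CUBIC)[:,:]
b=cv2.resize(b,(600,520),interpolation=cv2.INTER_CUBIC)
for n,i in(("a",a),("b",b)): cv2.imwrite(f"pics/crop_{n}.png",cv2.convertScaleAbs(i,alpha=1.6,beta=10))
E
```

```text
(no output)
```

View pics/crop_a.png

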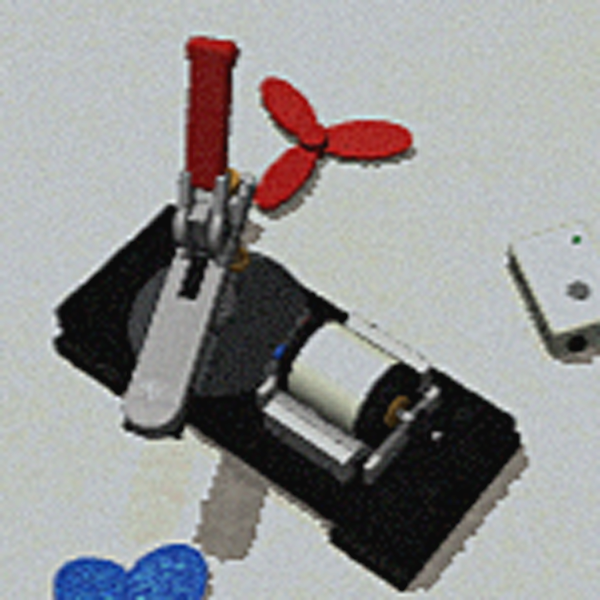

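View pics/crop_b.png

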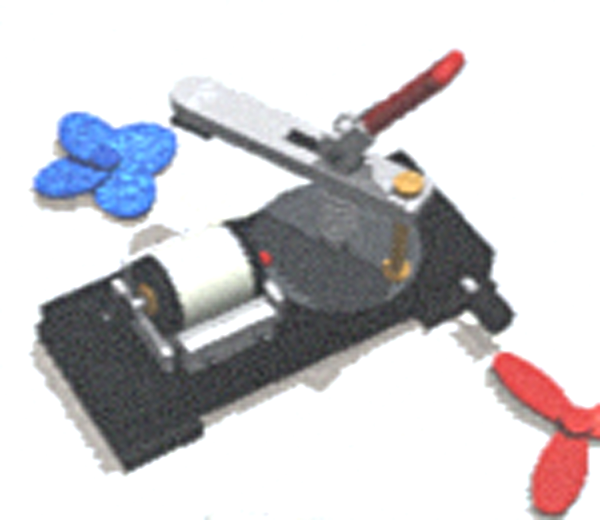

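Crop reading (4x): In the scene crop, the bar's corners are about (57,315), (172,207), (522,437), (405,572). The lever tip is at (212,45), the pivot about (203,228), the nose end about (150,425), and the generator runs from (308,355) to (375,400). In the side crop, the lever tip is at (455,62), the pivot about (350,135) and the nose end about (178,95). Next I'll cast rays.

```bash
cat > h.py <<'E'
import cv2,numpy as np
from scipy.spatial.transform import Rotation as R
from workcell import readout,viewer,env
def cam(n,st=None):
    m=viewer.camera_model(n);f=200/np.tan(np.radians(m["fov_y"])/2)
    K=np.array([[f,0,m["cx"]],[0,f,m["cy"]],[0,0,1]])
    if n=="wrist":
        T=np.eye(4);T[:3,:3]=R.from_quat(st["eef_rot"]).as_matrix();T[:3,3]=st["position"]
        T=np.linalg.inv(T@m["T_tool_cam"]);return K,T[:3,:3],T[:3,3]
    return K,cv2.Rodrigues(m["rvec"])[0],m["tvec"]
def ray(c,p):
    K,Rm,t=c;d=Rm.T@np.linalg.solve(K,[p[0],p[1],1]);return -Rm.T@t,d/np.linalg.norm(d)
def onz(c,p,z):
    o,d=ray(c,p);return o+d*(z-o[2])/d[2]
def tri(c1,p1,c2,p2):
    o,d=ray(c1,p1);q,e=ray(c2,p2)
    s=np.linalg.lstsq(np.c_[d,-e],q-o,rcond=None)[0];a=o+s[0]*d;b=q+s[1]*e
    return (a+b)/2,np.linalg.norm(a-b)
def proj(c,P):
    K,Rm,t=c;u=K@(Rm@np.asarray(P)+t);return u[:2]/u[2]
E
python3 - <<'E'
from h import *
np.set_printoptions(precision=4,suppress=True)
S,D=cam("scene"),cam("side")
a=lambda x,y:(215+x/4-.4,140+y/4-.4); b=lambda x,y:(275+x/4-.4,125+y/4-.4)
C=[onz(S,a(*p),.035) for p in[(57,315),(172,207),(522,437),(405,572)]]
print("corners",C,[np.linalg.norm(C[i]-C[i-3]) for i in range(4)])
C2=[onz(D,b(*p),.035) for p in[(42,318),(128,455),(490,250)]]
print("side corners",C2)
print("gen",onz(S,a(308,355),.061),onz(S,a(375,400),.061))
print("tip",tri(S,a(212,45),D,b(455,62)))
print("piv",tri(S,a(203,228),D,b(350,135)))
print("nose",onz(S,a(150,418),.103),onz(D,b(175,92),.103),tri(S,a(150,418),D,b(175,92)))
# red blobs refine: rotor, box positions
print("rotors",onz(S,a(315,137),.014),onz(S,(248,295),.014),"box",onz(S,(357,212),.026))
E
```

```text
corners [array([ 0.5626, -0.2052,  0.035 ]), array([ 0.4823, -0.1688,  0.035 ]), array([0.5859, 0.041 , 0.035 ]), array([ 0.6668, -0.0001,  0.035 ])] [np.float64(0.08814997215602902), np.float64(0.23393822909632947), np.float64(0.0907545260763861), np.float64(0.22998515925227245)]
side corners [array([0.6477, 0.0026, 0.035 ]), array([0.5613, 0.0457, 0.035 ]), array([ 0.4814, -0.1727,  0.035 ])]
gen [ 0.5769 -0.0673  0.061 ] [ 0.5953 -0.0298  0.061 ]
tip (array([ 0.5023, -0.1258,  0.1915]), np.float64(0.006173979410474454))
piv (array([ 0.5506, -0.1243,  0.1176]), np.float64(0.007070304481546662))
nose [ 0.6493 -0.118   0.103 ] [ 0.6475 -0.1157  0.103 ] (array([ 0.6486, -0.1181,  0.1011]), np.float64(0.0012328215361028581))
rotors [ 0.3996 -0.1108  0.014 ] [ 0.706  -0.1201  0.014 ] box [0.4869 0.0508 0.026 ]
```

```bash
python3 -m pendant '[{"jaw":1,"dx":-10,"dy":-10,"dz":-40,"roll":0.15},{"jaw":1,"dx":-48,"dy":-34,"dz":-70,"roll":0.3},{"jaw":1,"dx":-84,"dy":-60,"dz":-70,"roll":0.45},{"jaw":1,"dx":-120,"dy":-85,"dz":-70,"roll":0.6},{"jaw":1,"dx":-156,"dy":-110,"dz":-70,"roll":0.75},{"jaw":1,"dx":-192,"dy":-136,"dz":-70,"roll":0.9},{"jaw":1,"dx":-228,"dy":-162,"dz":-70,"roll":1.05},{"jaw":1,"dx":-264,"dy":-187,"dz":-70,"roll":1.2},{"jaw":1,"dx":-300,"dy":-212,"dz":-70,"roll":1.35},{"jaw":1,"dx":-337,"dy":-239,"dz":-70,"roll":1.5}]' 10
cat > to.py <<'E'
import sys
from h import *
def rel(x,y,z,yaw):  # target TCP and tool-y yaw(deg) -> tool frame mm, roll
    s=readout.state();M=R.from_quat(s["eef_rot"]).as_matrix()
    d=M.T@(np.array([x,y,z])-s["position"])*1000
    y0=np.degrees(np.arctan2(M[1,1],M[0,1]))
    return np.round(d,1),round(np.radians((y0-yaw+180)%360-180),3),round(y0,2),s["t"]
if __name__=="__main__": print(rel(*map(float,sys.argv[1:5])))
E
python3 to.py .6 -.15 .28 -87
```

```text
t: 1.1
position: [0.4377, 0.1363, 0.2831]
eef_rot: [0.826, 0.563, -0.0, -0.0]
wrist_force: [0.3, 0.8, 0.5]
grip_width: 0.187
(array([-207. ,  255.9,    2.9]), np.float64(1.144), np.float64(-21.48), 1.1)
```

```bash
python3 -m pendant '[{"jaw":1,"dx":-24,"dy":30,"roll":0.14},{"jaw":1,"dx":-50,"dy":62,"roll":0.28},{"jaw":1,"dx":-76,"dy":94,"roll":0.42},{"jaw":1,"dx":-102,"dy":126,"roll":0.56},{"jaw":1,"dx":-128,"dy":158,"roll":0.7},{"jaw":1,"dx":-154,"dy":190,"roll":0.84},{"jaw":1,"dx":-180,"dy":222,"roll":0.98},{"jaw":1,"dx":-207,"dy":256,"roll":1.12},{"jaw":1,"dx":-207,"dy":256,"roll":1.144},{"jaw":1,"dx":-207,"dy":256,"roll":1.144}]'
python3 - <<'E'
from h import *
s=readout.state();im=viewer.camera("wrist")[:,:,::-1]
cv2.imwrite("pics/w1.png",im);np.save("w1.npy",np.r_[s["position"],s["eef_rot"]]);print(s["qpos"],s["grip_width"])
cv2.imwrite("pics/w1v.png",cv2.convertScaleAbs(cv2.resize(im,(800,500),interpolation=cv2.INTER_CUBIC),alpha=1.5))
E
```

```text
[ 1.77984776e-01 -1.20740419e-01  1.43898337e+00  3.19060497e-04
  1.82373525e+00  5.52914081e-01] 0.18669538508919062invalid input at $[0]: expected keys jaw, dx, dy, dz, roll
```

View pics/w1v.png

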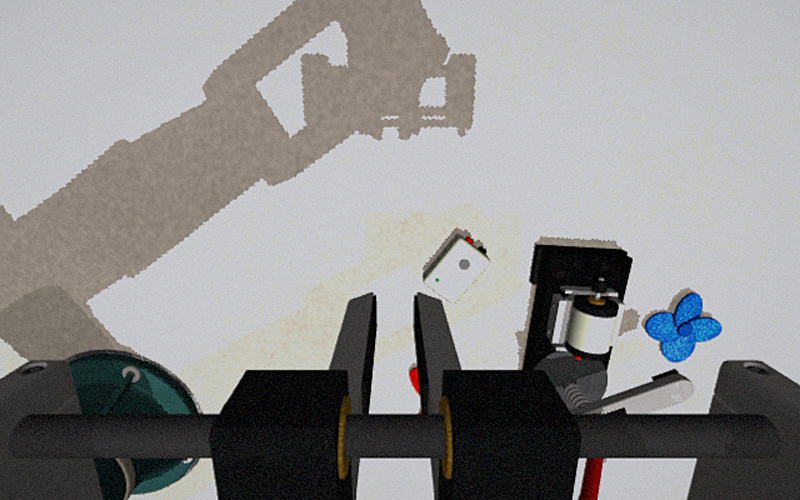

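The move was refused because every row needs all five keys. The view shows the gripper hiding the lower part of the picture, so for the look I'll stay on the robot side of the stand.

```bash
python3 to.py .47 -.13 .30 -87; 
```

```text
(array([-229.9,  125.6,  -16. ]), np.float64(1.131), np.float64(-22.21), 1.15)
```

```bash
python3 -m pendant '[{"jaw":1,"dx":-28,"dy":15,"dz":-5,"roll":0.14},{"jaw":1,"dx":-56,"dy":31,"dz":-16,"roll":0.28},{"jaw":1,"dx":-84,"dy":47,"dz":-16,"roll":0.42},{"jaw":1,"dx":-112,"dy":62,"dz":-16,"roll":0.56},{"jaw":1,"dx":-142,"dy":78,"dz":-16,"roll":0.7},{"jaw":1,"dx":-172,"dy":94,"dz":-16,"roll":0.84},{"jaw":1,"dx":-202,"dy":110,"dz":-16,"roll":0.98},{"jaw":1,"dx":-230,"dy":126,"dz":-16,"roll":1.12},{"jaw":1,"dx":-230,"dy":126,"dz":-16,"roll":1.13},{"jaw":1,"dx":-230,"dy":126,"dz":-16,"roll":1.13}]'
python3 - <<'E'
from h import *
s=readout.state();im=viewer.camera("wrist")[:,:,::-1]
cv2.imwrite("pics/w2.png",im);np.save("w2.npy",np.r_[s["position"],s["eef_rot"]]);print(s["qpos"],s["grip_width"],s["t"])
cv2.imwrite("pics/w2v.png",cv2.convertScaleAbs(cv2.resize(im,(800,500),interpolation=cv2.INTER_CUBIC),alpha=1.5))
E
```

```text
t: 2.15
position: [0.4717, -0.1221, 0.2988]
eef_rot: [0.999, 0.036, -0.001, -0.001]
wrist_force: [-0.1, 0.8, -0.9]
grip_width: 0.001
[-3.70174686e-01 -5.28291478e-02  1.34542256e+00  6.62419154e-04
  1.85075290e+00  1.12878705e+00] 0.0007092088521744945 2.15
```

View pics/w2v.png

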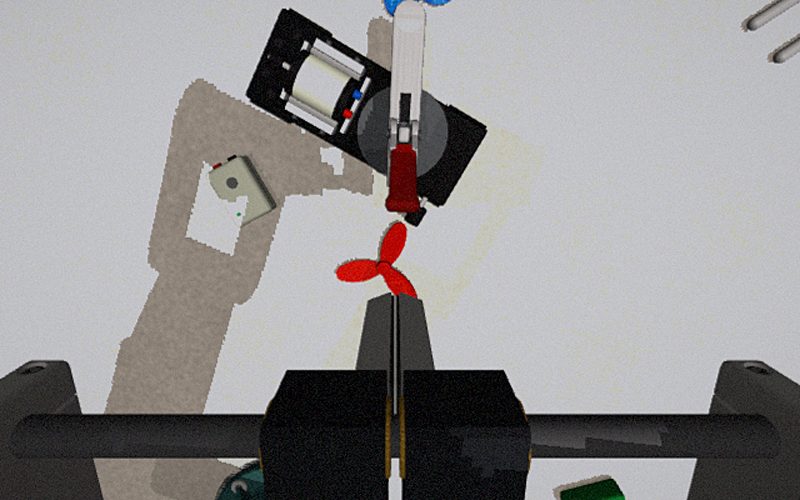

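The wrist view (x1.25) shows the disc spanning x 357–448 and y 88–178. The bar corners are at (282,9), (486,128), (440,209) and (249,95). The strap runs straight from its nose at (409,3) over the pivot at (404,133), and the lever end is near (403,207).

```bash
python3 - <<'E'
from h import *
np.set_printoptions(precision=4,suppress=True)
v=np.load("w2.npy");W=cam("wrist",{"position":v[:3],"eef_rot":v[3:]})
k=lambda x,y:(x/1.25-.1,y/1.25-.1)
C=np.array([onz(W,k(*p),.035) for p in[(282,9),(486,128),(440,209),(249,95)]])
print("corners",C[:,:2].tolist(),[round(float(np.linalg.norm(C[i]-C[i-3])),4) for i in range(4)])
w=(C[1]-C[0])+(C[2]-C[3]);yaw=np.degrees(np.arctan2(-w[1],-w[0]));print("yaw",yaw)
print("disc",[onz(W,k(*p),.039)[:2] for p in[(402.5,133),(357,133),(448,133),(402.5,88),(402.5,178)]])
print("gen ends",onz(W,k(305,84),.061)[:2],onz(W,k(345,103),.061)[:2])
n=onz(W,k(409,1),.103);h=onz(W,k(409,25),.103)
print("nose",n,h,"piv",onz(W,k(404,133),.116))
S,D=cam("scene"),cam("side");a=lambda x,y:(215+x/4-.4,140+y/4-.4); b=lambda x,y:(275+x/4-.4,125+y/4-.4)
print("tip",tri(W,k(403,205),D,b(455,62)),tri(W,k(403,205),S,a(212,45)))
E
```

```text
corners [[0.6530239998614633, -0.0023590744248451756], [0.560440247164345, -0.20791112241285245], [0.4744547797156805, -0.1700577031114937], [0.5745822973158734, 0.030633378486870408]] [0.2254, 0.0939, 0.2243, 0.0851]
yaw 64.62154278649862
disc [array([ 0.5495, -0.1239]), array([ 0.5462, -0.0783]), array([ 0.5528, -0.1696]), array([ 0.5917, -0.1207]), array([ 0.5047, -0.1274])]
gen ends [ 0.5866 -0.0302] [ 0.5727 -0.0677]
nose [ 0.6503 -0.1202  0.103 ] [ 0.6333 -0.1216  0.103 ] piv [ 0.5502 -0.1239  0.116 ]
tip (array([ 0.5024, -0.1263,  0.1938]), np.float64(0.0035463626097684583)) (array([ 0.5026, -0.1248,  0.1884]), np.float64(0.0016621047283985576))
```

```bash
python3 to.py .626 -.168 .101 -88;
```

```text
(array([150.6,  58. , 197.9]), np.float64(0.039), np.float64(-85.79), 2.2)
```

```bash
python3 -m pendant '[{"jaw":1,"dx":40,"dy":15,"dz":0,"roll":0.04},{"jaw":1,"dx":80,"dy":30,"dz":0,"roll":0.04},{"jaw":1,"dx":120,"dy":45,"dz":10,"roll":0.04},{"jaw":1,"dx":151,"dy":58,"dz":45,"roll":0.04},{"jaw":1,"dx":151,"dy":58,"dz":85,"roll":0.04},{"jaw":1,"dx":151,"dy":58,"dz":125,"roll":0.04},{"jaw":1,"dx":151,"dy":58,"dz":160,"roll":0.04},{"jaw":1,"dx":151,"dy":58,"dz":185,"roll":0.04},{"jaw":1,"dx":151,"dy":58,"dz":198,"roll":0.04},{"jaw":1,"dx":151,"dy":58,"dz":198,"roll":0.04}]'
cat > arc.py <<'E'
# rows for TCP carrying strap: print tool-frame shifts for strap angles (deg), gap g mm
import sys
from to import *
def pos(phi,off,r=75,stud=(.549,-.124)):
    p=np.radians(phi);d=np.array([np.cos(p),np.sin(p)]);n=np.array([-d[1],d[0]])
    return np.array(stud)+(r*d-off*n)/1000
if __name__=="__main__":
    off=float(sys.argv[1])
    for phi in map(float,sys.argv[2:]):
        x=pos(phi,off);q=rel(x[0],x[1],.101,phi-90);print(phi,q[0],q[1])
E
python3 arc.py 45 2; python3 arc.py 25.5 2 6 10 14 18 22 26 30; python3 - <<'E'
from h import *
print(readout.state())
E
```

```text
t: 3.2
position: [0.6255, -0.1673, 0.0992]
eef_rot: [1.0, 0.017, -0.002, -0.001]
wrist_force: [0.4, 0.2, -0.2]
grip_width: 0.006
2.0 [ 0.  -0.9 -1.8] -0.001
2.0 [ -0.  -20.4  -1.8] -0.001
6.0 [  1.6 -25.7  -1.8] -0.071
10.0 [  2.8 -31.1  -1.8] -0.141
14.0 [  3.6 -36.6  -1.7] -0.21
18.0 [  4.1 -42.1  -1.7] -0.28
22.0 [  4.2 -47.6  -1.7] -0.35
26.0 [  3.8 -53.1  -1.7] -0.42
30.0 [  3.1 -58.6  -1.7] -0.49
{'t': 3.2, 'qpos': array([-3.48939576e-01,  3.50694874e-01,  1.28406815e+00,  2.53517477e-04,
        1.51137060e+00,  1.18783022e+00]), 'qd': array([-0.00797366, -0.02809175, -0.06104619, -0.00265448,  0.01496592,
        0.00119217]), 'joint_efforts': array([ 2.15943984e-02, -4.41221559e+01, -2.93007821e+01,  4.63212503e-02,
       -1.85286119e-01, -2.42661641e-03]), 'position': array([ 0.62554755, -0.16726927,  0.099197  ]), 'eef_rot': array([ 9.99852826e-01,  1.70045866e-02, -2.07486616e-03, -9.30607878e-04]), 'wrist_force': array([ 0.37954378,  0.24500104, -0.22757494]), 'torque': array([0.0143273 , 0.17301267, 0.01379916]), 'grip_width': 0.005502441243386203}
```

```bash
python3 -m pendant '[{"jaw":1,"dx":0,"dy":-4,"dz":-2,"roll":0},{"jaw":1,"dx":0,"dy":-8,"dz":-2,"roll":0},{"jaw":1,"dx":0,"dy":-12,"dz":-2,"roll":0},{"jaw":1,"dx":0,"dy":-16,"dz":-2,"roll":0},{"jaw":1,"dx":0,"dy":-19,"dz":-2,"roll":0},{"jaw":1,"dx":1,"dy":-22,"dz":-2,"roll":-0.03},{"jaw":1,"dx":2,"dy":-26,"dz":-2,"roll":-0.07},{"jaw":1,"dx":2,"dy":-28,"dz":-2,"roll":-0.1},{"jaw":1,"dx":3,"dy":-31,"dz":-2,"roll":-0.14},{"jaw":1,"dx":3,"dy":-34,"dz":-2,"roll":-0.17}]'
python3 arc.py 25.5 12 16 20 24 28 32 36 40 44 48 52
```

```text
t: 4.2
position: [0.629, -0.1354, 0.1037]
eef_rot: [0.995, 0.102, 0.001, 0.001]
wrist_force: [0.9, -1.8, 0.3]
grip_width: 0.004
12.0 [-0.9 -2.3  2.7] -0.006
16.0 [ 0.6 -7.6  2.7] -0.076
20.0 [  1.8 -13.    2.7] -0.145
24.0 [  2.7 -18.5   2.7] -0.215
28.0 [  3.1 -24.    2.7] -0.285
32.0 [  3.1 -29.5   2.7] -0.355
36.0 [  2.8 -35.1   2.7] -0.425
40.0 [  2.1 -40.5   2.7] -0.495
44.0 [  0.9 -46.    2.7] -0.564
48.0 [ -0.5 -51.3   2.6] -0.634
52.0 [ -2.4 -56.5   2.6] -0.704
```

Contact shows a push of about 1.8 N, as expected. Carrying on round the arc.

```bash
python3 -m pendant '[{"jaw":1,"dx":0,"dy":-4,"dz":1,"roll":-0.04},{"jaw":1,"dx":1,"dy":-8,"dz":1,"roll":-0.08},{"jaw":1,"dx":2,"dy":-13,"dz":1,"roll":-0.14},{"jaw":1,"dx":3,"dy":-18,"dz":1,"roll":-0.21},{"jaw":1,"dx":3,"dy":-24,"dz":1,"roll":-0.28},{"jaw":1,"dx":3,"dy":-30,"dz":1,"roll":-0.35},{"jaw":1,"dx":3,"dy":-35,"dz":1,"roll":-0.42},{"jaw":1,"dx":2,"dy":-40,"dz":1,"roll":-0.5},{"jaw":1,"dx":1,"dy":-46,"dz":1,"roll":-0.56},{"jaw":1,"dx":0,"dy":-48,"dz":1,"roll":-0.6}]'
python3 arc.py 25.5 44 48 52 54 56 58 60 62 63 64
```

```text
t: 5.2
position: [0.6203, -0.0873, 0.1035]
eef_rot: [0.92, 0.392, 0.002, 0.001]
wrist_force: [2.8, -0.0, 0.7]
grip_width: 0.011
44.0 [-1.8  2.3  2.5] 0.037
48.0 [-0.1 -2.9  2.5] -0.033
52.0 [ 1.4 -8.3  2.5] -0.102
54.0 [  1.9 -11.    2.5] -0.137
56.0 [  2.4 -13.7   2.5] -0.172
58.0 [  2.8 -16.4   2.5] -0.207
60.0 [  3.1 -19.2   2.5] -0.242
62.0 [  3.3 -21.9   2.5] -0.277
63.0 [  3.3 -23.3   2.5] -0.294
64.0 [  3.4 -24.7   2.5] -0.312
```

```bash
python3 -m pendant '[{"jaw":1,"dx":0,"dy":-2,"dz":1,"roll":-0.02},{"jaw":1,"dx":0,"dy":-4,"dz":1,"roll":-0.05},{"jaw":1,"dx":1,"dy":-6,"dz":1,"roll":-0.08},{"jaw":1,"dx":1,"dy":-8,"dz":1,"roll":-0.1},{"jaw":1,"dx":2,"dy":-10,"dz":1,"roll":-0.13},{"jaw":1,"dx":2,"dy":-12,"dz":1,"roll":-0.15},{"jaw":1,"dx":2,"dy":-14,"dz":1,"roll":-0.18},{"jaw":1,"dx":3,"dy":-15,"dz":1,"roll":-0.19},{"jaw":1,"dx":3,"dy":-16,"dz":1,"roll":-0.2},{"jaw":1,"dx":3,"dy":-16,"dz":1,"roll":-0.2}]'
python3 - <<'E'
from h import *
s=readout.state();o=[]
im=viewer.camera("scene")[:,:,::-1];cv2.imwrite("pics/scene3.png",im);o.append(im[140:280,225:365])
im=viewer.camera("side")[:,:,::-1];cv2.imwrite("pics/side3.png",im);o.append(im[115:255,275:415])
cv2.imwrite("pics/v3.png",cv2.convertScaleAbs(np.hstack([cv2.resize(i,(400,400),interpolation=cv2.INTER_CUBIC) for i in o]),alpha=1.6))
print(s["position"],s["wrist_force"])
E
python3 arc.py 25.5 58 60 62 64
```

```text
t: 6.2
position: [0.6099, -0.0746, 0.1025]
eef_rot: [0.877, 0.481, 0.001, 0.0]
wrist_force: [3.1, 1.9, 5.4]
grip_width: 0.003
[ 0.60994237 -0.07455959  0.10252604] [3.08423209 1.87044479 5.37145427]
58.0 [0.7 0.  1.5] -0.01
60.0 [ 1.6 -2.6  1.5] -0.044
62.0 [ 2.3 -5.3  1.5] -0.079
64.0 [ 2.9 -8.   1.5] -0.114
```

View pics/v3.png

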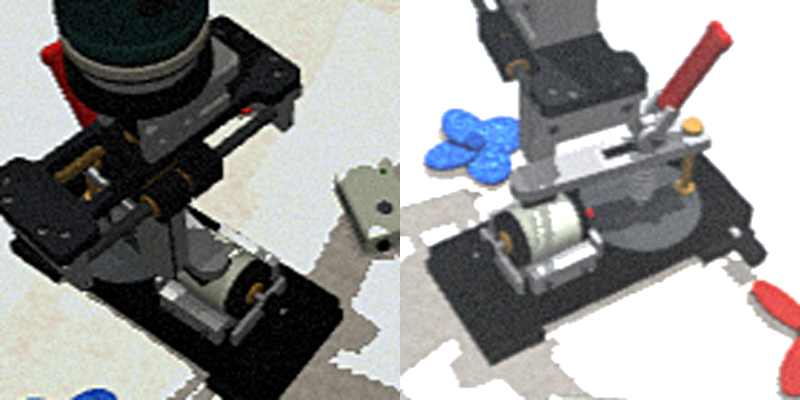

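The scene half shows the finger at (175,250) behind the strap, with the nose nearly over the generator. The side half shows the strap's nose at (515,190), above the generator. The 5 N upward force on the tool is unexpected, so I'll raise the tips 3 mm and check it again.

```bash
python3 -m pendant '[{"jaw":1,"dx":0,"dy":2,"dz":0,"roll":0},{"jaw":1,"dx":0,"dy":2,"dz":-1,"roll":0},{"jaw":1,"dx":0,"dy":2,"dz":-2,"roll":0},{"jaw":1,"dx":0,"dy":2,"dz":-3,"roll":0},{"jaw":1,"dx":0,"dy":2,"dz":-3,"roll":0},{"jaw":1,"dx":0,"dy":2,"dz":-3,"roll":0},{"jaw":1,"dx":0,"dy":2,"dz":-3,"roll":0},{"jaw":1,"dx":0,"dy":2,"dz":-3,"roll":0},{"jaw":1,"dx":0,"dy":2,"dz":-3,"roll":0},{"jaw":1,"dx":0,"dy":2,"dz":-3,"roll":0}]'
python3 - <<'E'
from h import *
np.set_printoptions(precision=4,suppress=True)
D=cam("side");S=cam("scene");k=lambda x,y:(275+(x-400)/2.857-.3,115+y/2.857-.3)
u=np.r_[np.cos(np.radians(64.3)),np.sin(np.radians(64.3)),0]
P=np.array([.549,-.124,0])
# expected pixels in the side view of strap-top nose end for several angles
for a in(54,58,62,64.3,66):
    d=np.r_[np.cos(np.radians(a)),np.sin(np.radians(a)),0];n=np.array([-d[1],d[0],0])
    print(a,[((proj(D,P+q)-[275,115])*2.857+[400,0]).round() for q in(.103*d+[0,0,.103],.09*d+.013*n+[0,0,.103],.09*d-.013*n+[0,0,.103])])
E
```

```text
t: 7.3
position: [0.6112, -0.0757, 0.1045]
eef_rot: [0.877, 0.48, -0.0, -0.0]
wrist_force: [-1.1, -0.0, -0.2]
grip_width: 0.005
54 [array([506., 178.]), array([530., 186.]), array([518., 160.])]
58 [array([510., 185.]), array([535., 193.]), array([520., 167.])]
62 [array([514., 192.]), array([540., 198.]), array([523., 173.])]
64.3 [array([517., 196.]), array([543., 202.]), array([524., 177.])]
66 [array([519., 199.]), array([546., 204.]), array([526., 179.])]
```

The upward force is gone, and the strap reads about 58–60°. Next I'll push to about 62°, then back off and look from the wrist.

```bash
python3 arc.py 25.5 58 60 62 63;python3 -m pendant '[{"jaw":1,"dx":0,"dy":-2,"dz":0,"roll":-0.01},{"jaw":1,"dx":1,"dy":-3,"dz":0,"roll":-0.03},{"jaw":1,"dx":1,"dy":-4,"dz":0,"roll":-0.05},{"jaw":1,"dx":2,"dy":-5,"dz":0,"roll":-0.06},{"jaw":1,"dx":2,"dy":-6,"dz":0,"roll":-0.07},{"jaw":1,"dx":2,"dy":-7,"dz":0,"roll":-0.08},{"jaw":1,"dx":2,"dy":-7,"dz":0,"roll":-0.08},{"jaw":1,"dx":2,"dy":-7,"dz":0,"roll":-0.08},{"jaw":1,"dx":2,"dy":-7,"dz":0,"roll":-0.08},{"jaw":1,"dx":2,"dy":-7,"dz":0,"roll":-0.08}]'; python3 arc.py 25.5 62 64
```

```text
58.0 [ 1.1 -1.7  3.5] -0.01
60.0 [ 1.9 -4.3  3.5] -0.045
62.0 [ 2.6 -7.   3.5] -0.08
63.0 [ 3.  -8.3  3.5] -0.098
t: 8.3
position: [0.6066, -0.0701, 0.1047]
eef_rot: [0.857, 0.515, 0.0, 0.0]
wrist_force: [2.0, -0.8, 1.0]
grip_width: 0.003
62.0 [ 0.4 -0.1  3.7] -0.0
64.0 [ 1.2 -2.8  3.7] -0.035
```

```bash
python3 -m pendant '[{"jaw":1,"dx":0,"dy":8,"dz":0,"roll":0},{"jaw":1,"dx":0,"dy":20,"dz":0,"roll":0},{"jaw":1,"dx":0,"dy":20,"dz":-40,"roll":0},{"jaw":1,"dx":0,"dy":20,"dz":-85,"roll":0},{"jaw":1,"dx":0,"dy":20,"dz":-130,"roll":0},{"jaw":1,"dx":-35,"dy":10,"dz":-160,"roll":0},{"jaw":1,"dx":-75,"dy":-5,"dz":-185,"roll":0},{"jaw":1,"dx":-110,"dy":-20,"dz":-195,"roll":0},{"jaw":1,"dx":-135,"dy":-23,"dz":-195,"roll":0},{"jaw":1,"dx":-135,"dy":-23,"dz":-195,"roll":0}]'
python3 - <<'E'
from h import *
viewer.camera("side");s=readout.state();im=viewer.camera("wrist")[:,:,::-1]
cv2.imwrite("pics/w4.png",im);np.save("w4.npy",np.r_[s["position"],s["eef_rot"]]);print(s["qd"])
cv2.imwrite("pics/w4v.png",cv2.convertScaleAbs(cv2.resize(im[0:300,120:520],(800,600),interpolation=cv2.INTER_CUBIC),alpha=1.5))
E
```

```text
t: 9.3
position: [0.5212, -0.181, 0.3001]
eef_rot: [0.858, 0.513, -0.0, 0.0]
wrist_force: [0.5, 0.9, -0.9]
grip_width: 0.005
[ 3.70014355e-02  2.21573454e-02 -9.35788047e-05  1.43531910e-02
 -4.37470528e-03  6.45821667e-03]
```

View pics/w4v.png

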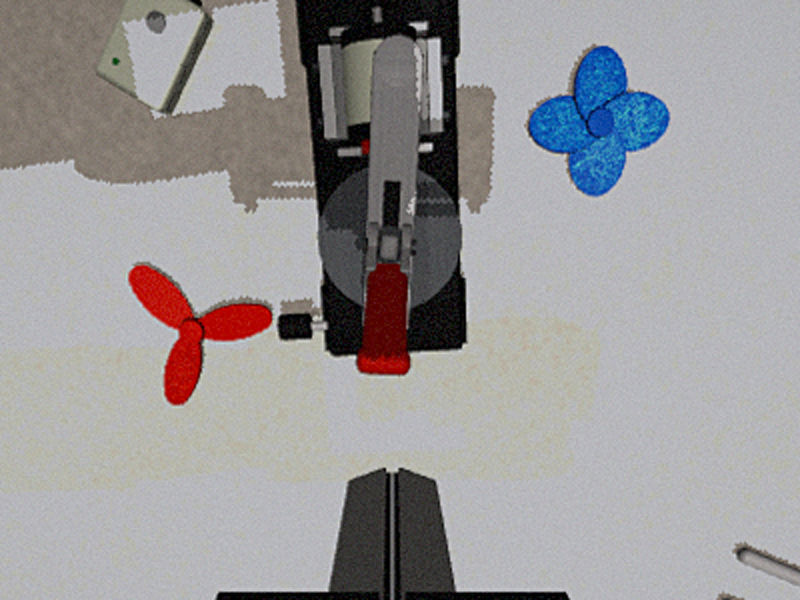

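The wrist view (2x crop, offset 120 px) shows the strap lying over the generator with its nose at about (397,38). The strap edges are x 374/419 at y 60 and 370/413 at y 200. The bar edges are (297,0)-(327,350) and (460,0)-(466,345), the cradle top sides x 320/443 at y 90, and the lever end (384,360).

```bash
python3 - <<'E'
from h import *
np.set_printoptions(precision=4,suppress=True)
v=np.load("w4.npy");W=cam("wrist",{"position":v[:3],"eef_rot":v[3:]})
k=lambda x,y:(120+x/2-.25,y/2-.25)
g=lambda p,z:onz(W,k(*p),z)[:2]
ang=lambda a,b:np.degrees(np.arctan2(*(a-b)[::-1]))
l1,l2,r1,r2=[g(p,.035) for p in[(297,0),(327,350),(460,0),(466,345)]]
print("bar edges yaw",ang(l1,l2),ang(r1,r2),"width",np.linalg.norm(l2-r2))
c=[g(p,.039) for p in[(318,235),(461,235),(390,308)]];stud=(c[0]+c[1])/2;print("disc",c,stud)
s1,s2,s3,s4=[g(p,.103) for p in[(374,60),(370,200),(419,60),(413,200)]]
print("strap edges yaw",ang(s1,s2),ang(s3,s4),"width",np.linalg.norm(s1-s3),np.linalg.norm(s2-s4),ang((s1+s3)/2,(s2+s4)/2))
n=g((397,36),.103);print("nose",n,"rel stud",np.linalg.norm(n-stud),ang(n,stud), ang((s1+s3)/2,stud))
print("piv",g((390,245),.116))
for z in(.06,.07,.09):
  e=[g(p,z) for p in[(320,90),(443,90)]];m=(e[0]+e[1])/2;print("cradle",z,np.linalg.norm(e[0]-e[1]),ang(m,stud))
m=(g((345,35),.061)+g((413,35),.061))/2;print("gen outer end black",ang(m,stud))
print("tip",g((384,360),.19))
im=cv2.imread("pics/w4.png");print(["%3d"%x for x in im[38:44,275:350].mean((0,2))])
print(["%3d"%x for x in im[15:19,270:350].mean((0,2))])
E
```

```text
bar edges yaw 65.10148343632096 64.63614724960146 width 0.09356087811387506
disc [array([ 0.5104, -0.0998]), array([ 0.5906, -0.1427]), array([ 0.5289, -0.1623])] [ 0.5505 -0.1212]
strap edges yaw 59.61819070688828 59.80646309325899 width 0.022741886439333486 0.022964803631221473 59.71231838342572
nose [ 0.6009 -0.0358] rel stud 0.09924404901759266 59.46570592920446 59.31965979072129
piv [ 0.55   -0.1234]
cradle 0.06 0.07021507503526118 64.9561078663706
cradle 0.07 0.0685109475325004 64.90669935737466
cradle 0.09 0.06510269252697867 64.8017789362407
gen outer end black 64.82080836724425
tip [ 0.5267 -0.162 ]
['  7', '  7', '  5', '  6', '  1', ' 80', ' 84', ' 82', ' 85', ' 87', ' 89', ' 65', ' 55', ' 52', ' 59', ' 60', ' 51', ' 49', ' 54', ' 65', ' 65', ' 71', ' 75', ' 75', ' 77', ' 80', ' 81', ' 83', ' 85', ' 88', ' 72', ' 61', ' 75', ' 75', ' 76', ' 75', ' 75', ' 75', ' 80', ' 77', ' 78', ' 81', ' 81', ' 79', ' 80', ' 78', ' 77', ' 76', ' 78', ' 77', ' 77', ' 75', ' 69', ' 99', '122', '106', ' 69', ' 83', ' 69', '104', '122', '122', '120', '122', '127', '113', ' 40', '  3', '  9', ' 11', '  7', '  4', '  8', '121', '127']
['  4', '  2', '  2', '  3', '  4', '  8', '  6', '  4', '  9', '  3', ' 10', '  6', '  3', '  1', ' 31', ' 68', ' 64', ' 63', ' 64', ' 68', ' 41', ' 13', '  1', '  4', '  1', '  6', '  2', '  4', '  2', '  4', '  5', '  3', '  6', '  3', '  5', '  2', '  9', '  6', '  5', '  6', '  7', ' 13', '  2', ' 11', ' 16', ' 15', ' 25', ' 29', ' 29', ' 36', ' 34', ' 23', ' 18', ' 13', '  8', '  3', '  1', '  0', ' 37', ' 41', ' 39', ' 33', ' 34', ' 16', '  6', '  7', ' 14', ' 13', ' 21', ' 18', '  7', '  8', ' 10', '  9', '  6', '  8', '  2', ' 10', '  6', ' 55']
```

The stand's yaw is 64.8° by the bar, cradle and generator together. The strap is at 59.6°, so 5.2° are left, and the contact offset is really about 22.4 mm. Back to the pushing spot.

```bash
python3 -m pendant '[{"jaw":1,"dx":25,"dy":5,"dz":0,"roll":0},{"jaw":1,"dx":65,"dy":20,"dz":10,"roll":0},{"jaw":1,"dx":105,"dy":35,"dz":35,"roll":0},{"jaw":1,"dx":135,"dy":43,"dz":70,"roll":0},{"jaw":1,"dx":135,"dy":43,"dz":110,"roll":0},{"jaw":1,"dx":135,"dy":43,"dz":150,"roll":0},{"jaw":1,"dx":135,"dy":43,"dz":180,"roll":0},{"jaw":1,"dx":135,"dy":43,"dz":194,"roll":0},{"jaw":1,"dx":135,"dy":43,"dz":194,"roll":0},{"jaw":1,"dx":135,"dy":43,"dz":194,"roll":0}]'
sed -i 's/stud=(.549,-.124)/stud=(.549,-.123)/' arc.py; python3 arc.py 22.4 59.6 61 62 63 64 64.8 65.2
```

```text
t: 10.4
position: [0.6251, -0.0793, 0.1066]
eef_rot: [0.857, 0.515, 0.001, 0.0]
wrist_force: [0.7, -0.1, 0.9]
grip_width: 0.006
59.6 [ -0.3 -21.1   5.5] 0.042
61.0 [  0.3 -22.9   5.5] 0.018
62.0 [  0.7 -24.2   5.5] 0.0
63.0 [  1.1 -25.5   5.5] -0.017
64.0 [  1.4 -26.9   5.5] -0.035
64.8 [  1.7 -27.9   5.5] -0.048
65.2 [  1.8 -28.5   5.5] -0.055
```

```bash
python3 -m pendant '[{"jaw":1,"dx":0,"dy":-8,"dz":1,"roll":0},{"jaw":1,"dx":0,"dy":-15,"dz":1,"roll":0},{"jaw":1,"dx":0,"dy":-19,"dz":1,"roll":0},{"jaw":1,"dx":0,"dy":-21,"dz":1,"roll":0},{"jaw":1,"dx":1,"dy":-23,"dz":1,"roll":-0.01},{"jaw":1,"dx":1,"dy":-25,"dz":1,"roll":-0.02},{"jaw":1,"dx":1,"dy":-26,"dz":1,"roll":-0.03},{"jaw":1,"dx":1,"dy":-27,"dz":1,"roll":-0.04},{"jaw":1,"dx":1,"dy":-27.5,"dz":1,"roll":-0.05},{"jaw":1,"dx":1,"dy":-27.5,"dz":1,"roll":-0.05}]'
python3 arc.py 22.4 64 64.8 65.6
```

```text
t: 11.4
position: [0.6009, -0.0655, 0.1051]
eef_rot: [0.844, 0.536, 0.001, 0.0]
wrist_force: [2.9, 1.4, 3.5]
grip_width: 0.006
64.0 [0.5 0.9 4.1] 0.015
64.8 [ 0.9 -0.1  4.1] 0.001
65.6 [ 1.2 -1.2  4.1] -0.013
```

```bash
python3 -m pendant '[{"jaw":1,"dx":0,"dy":8,"dz":0,"roll":0},{"jaw":1,"dx":0,"dy":20,"dz":0,"roll":0},{"jaw":1,"dx":0,"dy":20,"dz":-40,"roll":0},{"jaw":1,"dx":0,"dy":20,"dz":-85,"roll":0},{"jaw":1,"dx":0,"dy":20,"dz":-130,"roll":0},{"jaw":1,"dx":-35,"dy":10,"dz":-160,"roll":0},{"jaw":1,"dx":-75,"dy":-5,"dz":-185,"roll":0},{"jaw":1,"dx":-110,"dy":-20,"dz":-195,"roll":0},{"jaw":1,"dx":-135,"dy":-23,"dz":-195,"roll":0},{"jaw":1,"dx":-135,"dy":-23,"dz":-195,"roll":0}]'
python3 - <<'E'
from h import *
viewer.camera("side");s=readout.state();im=viewer.camera("wrist")[:,:,::-1]
cv2.imwrite("pics/w5.png",im);np.save("w5.npy",np.r_[s["position"],s["eef_rot"]]);print(s["position"])
cv2.imwrite("pics/w5v.png",cv2.convertScaleAbs(cv2.resize(im[0:200,240:440],(800,600)[::-1] if 0 else (600,600),interpolation=cv2.INTER_CUBIC),alpha=1.7))
E
```

```text
t: 12.4
position: [0.5202, -0.1809, 0.2992]
eef_rot: [0.845, 0.534, -0.001, -0.0]
wrist_force: [-0.1, 0.7, 0.7]
grip_width: 0.005
[ 0.52106091 -0.17941558  0.29852494]
```

View pics/w5v.png

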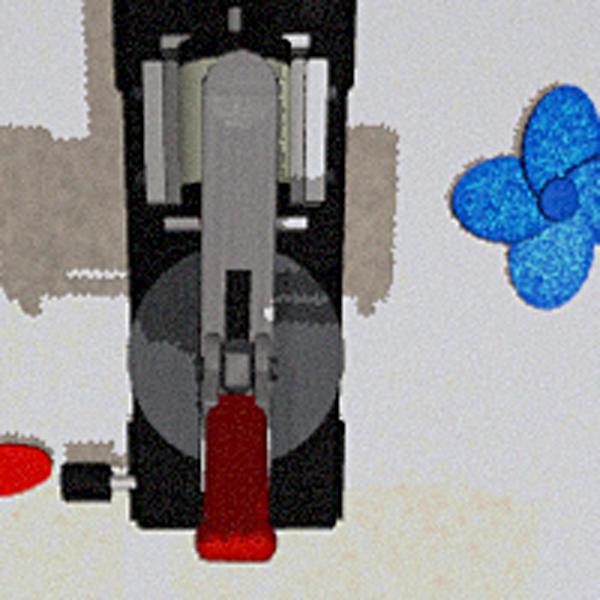

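The strap (edges x 203/277 at y 110, 203/274 at y 240) now lies almost centred on the generator, whose shaft is at (235,18). The bar edges run (120,90)-(130,500) and (352,90)-(342,500), the disc spans x 129/344, and the lever end is at (236,548). Checking the numbers.

```bash
python3 - <<'E'
from h import *
np.set_printoptions(precision=4,suppress=True)
v=np.load("w5.npy");W=cam("wrist",{"position":v[:3],"eef_rot":v[3:]})
k=lambda x,y:(240+x/3-.33,y/3-.33)
g=lambda p,z:onz(W,k(*p),z)[:2]
ang=lambda a,b:np.degrees(np.arctan2(*(a-b)[::-1]))
l1,l2,r1,r2=[g(p,.035) for p in[(121,90),(130,500),(353,90),(342,500)]]
print("bar yaw",ang(l1,l2),ang(r1,r2))
c=[g(p,.039) for p in[(129,355),(344,355)]];stud=(c[0]+c[1])/2;print("stud",stud)
s=[g(p,.103) for p in[(203,110),(203,240),(277,110),(274,240)]]
print("strap yaw",ang(s[0],s[1]),ang(s[2],s[3]),ang((s[0]+s[2])/2,stud),"nose",ang(g((240,52),.103),stud))
print("cradle",ang((g((143,130),.07)+g((327,130),.07))/2,stud),"shaft",ang(g((235,18),.061),stud))
print("piv",g((237,368),.116),"tip",g((236,548),.191))
E
python3 to.py .549 -.1235 .3 -25.2
```

```text
bar yaw 64.35294243662035 65.02596427370453
stud [ 0.5503 -0.1225]
strap yaw 64.29281930810285 64.03932628492174 64.24790295103446 nose 64.3598561201924
cradle 65.33526098818609 shaft 65.14589845666296
piv [ 0.5496 -0.1236] tip [ 0.529  -0.1657]
(array([61.4,  1.3, -1.8]), np.float64(-0.0), np.float64(-25.23), 12.5)
```

The strap is within about 0.7° (1 mm at the nose) of the stand's axis. Next is the lever: its tip is 47 mm behind the stud, so it stands about 58° above level. I'll go above and in front of it.

```bash
python3 -m pendant '[{"jaw":1,"dx":20,"dy":0,"dz":0,"roll":0},{"jaw":1,"dx":45,"dy":1,"dz":0,"roll":0},{"jaw":1,"dx":64,"dy":1,"dz":5,"roll":0},{"jaw":1,"dx":66,"dy":1,"dz":30,"roll":0},{"jaw":1,"dx":66,"dy":1,"dz":60,"roll":0},{"jaw":1,"dx":66,"dy":1,"dz":85,"roll":0},{"jaw":1,"dx":66,"dy":1,"dz":105,"roll":0},{"jaw":1,"dx":66,"dy":1,"dz":105,"roll":0},{"jaw":1,"dx":66,"dy":1,"dz":105,"roll":0},{"jaw":1,"dx":66,"dy":1,"dz":105,"roll":0}]'
cat > lev.py <<'E'
from to import *
P=np.array([.5497,-.1233]);y=np.radians(64.6);u=np.array([np.cos(y),np.sin(y)]);s=72
for a in(62,58,54,50,45,40,35,30,25,20,15,10,5,3,1):
    r=np.radians(a);cu=-s*np.cos(r)+5*np.sin(r)+8;z=116+s*np.sin(r)+5*np.cos(r)+8
    p=P+u*cu/1000;q=rel(p[0],p[1],z/1000,-25.2);print(a,q[0],q[1])
s=readout.state();print(s["position"],s["wrist_force"])
E
python3 lev.py
```

```text
t: 13.5
position: [0.5519, -0.1187, 0.1958]
eef_rot: [0.844, 0.536, 0.001, 0.001]
wrist_force: [-0.9, -0.5, 0.6]
grip_width: 0.003
62 [-26.5  -0.2   5.8] 0.002
58 [-31.   -0.2   8.1] 0.002
54 [-35.4  -0.2  10.6] 0.002
50 [-39.6  -0.3  13.4] 0.002
45 [-44.5  -0.3  17.3] 0.002
40 [-49.1  -0.3  21.6] 0.002
35 [-53.2  -0.4  26.4] 0.002
30 [-57.   -0.4  31.4] 0.002
25 [-60.3  -0.4  36.8] 0.002
20 [-63.1  -0.4  42.4] 0.002
15 [-65.4  -0.5  48.3] 0.002
10 [-67.2  -0.5  54.3] 0.002
5 [-68.4  -0.5  60.5] 0.002
3 [-68.8  -0.5  63. ] 0.002
1 [-69.1  -0.5  65.5] 0.002
[ 0.55194164 -0.11868812  0.19577837] [-0.88646789 -0.53077718  0.60107739]
```

```bash
python3 -m pendant '[{"jaw":1,"dx":-10,"dy":0,"dz":3,"roll":0},{"jaw":1,"dx":-20,"dy":0,"dz":5,"roll":0},{"jaw":1,"dx":-26,"dy":0,"dz":6,"roll":0},{"jaw":1,"dx":-31,"dy":0,"dz":8,"roll":0},{"jaw":1,"dx":-35,"dy":0,"dz":11,"roll":0},{"jaw":1,"dx":-40,"dy":0,"dz":13,"roll":0},{"jaw":1,"dx":-44,"dy":0,"dz":17,"roll":0},{"jaw":1,"dx":-49,"dy":0,"dz":22,"roll":0},{"jaw":1,"dx":-53,"dy":0,"dz":26,"roll":0},{"jaw":1,"dx":-57,"dy":0,"dz":31,"roll":0}]'
python3 lev.py
```

```text
t: 14.5
position: [0.5267, -0.1705, 0.1629]
eef_rot: [0.844, 0.536, 0.0, -0.0]
wrist_force: [0.4, 2.5, 1.7]
grip_width: 0.009
62 [ 31.1   0.7 -27. ] 0.001
58 [ 26.6   0.6 -24.8] 0.001
54 [ 22.2   0.6 -22.2] 0.001
50 [ 18.1   0.6 -19.4] 0.001
45 [ 13.1   0.6 -15.5] 0.001
40 [  8.6   0.6 -11.2] 0.001
35 [ 4.4  0.5 -6.5] 0.001
30 [ 0.6  0.5 -1.4] 0.001
25 [-2.6  0.5  4. ] 0.001
20 [-5.5  0.5  9.6] 0.001
15 [-7.8  0.5 15.5] 0.001
10 [-9.6  0.5 21.5] 0.001
5 [-10.8   0.5  27.7] 0.001
3 [-11.2   0.5  30.2] 0.001
1 [-11.4   0.5  32.7] 0.001
[ 0.52670985 -0.17050625  0.16292521] [0.37738877 2.52557015 1.71986296]
```

The lever is moving with about 3 N and is near 30°. Pressing on down.

```bash
python3 -m pendant '[{"jaw":1,"dx":-2,"dy":0,"dz":3,"roll":0},{"jaw":1,"dx":-3,"dy":0,"dz":6,"roll":0},{"jaw":1,"dx":-5,"dy":0,"dz":9,"roll":0},{"jaw":1,"dx":-6,"dy":0,"dz":12,"roll":0},{"jaw":1,"dx":-8,"dy":0,"dz":15,"roll":0},{"jaw":1,"dx":-9,"dy":0,"dz":18,"roll":0},{"jaw":1,"dx":-9,"dy":0,"dz":20,"roll":0},{"jaw":1,"dx":-10,"dy":0,"dz":22,"roll":0},{"jaw":1,"dx":-10,"dy":0,"dz":24,"roll":0},{"jaw":1,"dx":-10,"dy":0,"dz":24,"roll":0}]'
python3 lev.py|tail -6
```

```text
t: 15.5
position: [0.5224, -0.18, 0.1392]
eef_rot: [0.844, 0.536, -0.0, 0.0]
wrist_force: [-0.1, 1.7, 1.9]
grip_width: 0.001
15 [ 2.7  0.4 -8.2] 0.001
10 [ 0.9  0.4 -2.2] 0.001
5 [-0.4  0.4  4. ] 0.001
3 [-0.7  0.4  6.5] 0.001
1 [-1.   0.4  9. ] 0.001
[ 0.52237483 -0.17998964  0.13922295] [-0.07989741  1.67258655  1.92702119]
```

```bash
python3 -m pendant '[{"jaw":1,"dx":0,"dy":0,"dz":1,"roll":0},{"jaw":1,"dx":0,"dy":0,"dz":2,"roll":0},{"jaw":1,"dx":0,"dy":0,"dz":3,"roll":0},{"jaw":1,"dx":0,"dy":0,"dz":4,"roll":0},{"jaw":1,"dx":0,"dy":0,"dz":5,"roll":0},{"jaw":1,"dx":0,"dy":0,"dz":5,"roll":0},{"jaw":1,"dx":0,"dy":0,"dz":6,"roll":0},{"jaw":1,"dx":0,"dy":0,"dz":6,"roll":0},{"jaw":1,"dx":0,"dy":0,"dz":6,"roll":0},{"jaw":1,"dx":0,"dy":0,"dz":6,"roll":0}]'
python3 lev.py|tail -4
```

```text
t: 16.5
position: [0.5225, -0.1806, 0.1346]
eef_rot: [0.844, 0.536, -0.0, 0.001]
wrist_force: [-3.5, -1.3, 8.4]
grip_width: 0.004
5 [ 0.1  0.  -0.7] 0.0
3 [-0.2  0.   1.8] 0.0
1 [-0.5  0.   4.3] 0.0
[ 0.52245545 -0.1805891   0.13460242] [-3.51833885 -1.2591139   8.4409246 ]
```

```bash
python3 -m pendant '[{"jaw":1,"dx":0,"dy":0,"dz":0.5,"roll":0},{"jaw":1,"dx":0,"dy":0,"dz":1,"roll":0},{"jaw":1,"dx":0,"dy":0,"dz":1.5,"roll":0},{"jaw":1,"dx":0,"dy":0,"dz":2,"roll":0},{"jaw":1,"dx":0,"dy":0,"dz":2,"roll":0},{"jaw":1,"dx":0,"dy":0,"dz":2,"roll":0},{"jaw":1,"dx":0,"dy":0,"dz":2,"roll":0},{"jaw":1,"dx":0,"dy":0,"dz":2,"roll":0},{"jaw":1,"dx":0,"dy":0,"dz":2,"roll":0},{"jaw":1,"dx":0,"dy":0,"dz":2,"roll":0}]'
python3 lev.py|tail -4
```

```text
t: 17.5
position: [0.5227, -0.1808, 0.1341]
eef_rot: [0.844, 0.536, -0.0, 0.002]
wrist_force: [-4.5, -0.3, 12.8]
grip_width: 0.007
5 [ 0.3 -0.3 -1.1] 0.0
3 [-0.1 -0.3  1.3] 0.0
1 [-0.3 -0.3  3.9] 0.0
[ 0.52270022 -0.18082893  0.13411062] [-4.52351099 -0.29105518 12.79687777]
```

The force rises to 13 N with almost no motion, so the lever is at its stop. I'll lift straight off and look.

```bash
python3 -m pendant '[{"jaw":1,"dx":0,"dy":0,"dz":-10,"roll":0},{"jaw":1,"dx":0,"dy":0,"dz":-40,"roll":0},{"jaw":1,"dx":0,"dy":0,"dz":-80,"roll":0},{"jaw":1,"dx":0,"dy":0,"dz":-120,"roll":0},{"jaw":1,"dx":0,"dy":0,"dz":-150,"roll":0},{"jaw":1,"dx":0,"dy":0,"dz":-165,"roll":0},{"jaw":1,"dx":0,"dy":0,"dz":-165,"roll":0},{"jaw":1,"dx":0,"dy":0,"dz":-165,"roll":0},{"jaw":1,"dx":0,"dy":0,"dz":-165,"roll":0},{"jaw":1,"dx":0,"dy":0,"dz":-165,"roll":0}]'
python3 - <<'E'
from h import *
s=readout.state();im=viewer.camera("wrist")[:,:,::-1];sd=viewer.camera("side")[:,:,::-1]
cv2.imwrite("pics/w6.png",im);np.save("w6.npy",np.r_[s["position"],s["eef_rot"]]);print(s["position"]);cv2.imwrite("pics/side6.png",sd)
a=cv2.resize(im[0:225,225:375],(400,600),interpolation=cv2.INTER_CUBIC);b=cv2.resize(sd[115:265,280:430],(400,400),interpolation=cv2.INTER_CUBIC)
b=np.vstack([b,np.zeros((200,400,3),np.uint8)])
cv2.imwrite("pics/w6v.png",cv2.convertScaleAbs(np.hstack([a,b]),alpha=1.6))
E
```

```text
t: 18.5
position: [0.5221, -0.1794, 0.2943]
eef_rot: [0.844, 0.536, -0.001, -0.002]
wrist_force: [-0.2, 0.5, 0.1]
grip_width: 0.007
[ 0.52207009 -0.17937461  0.29434269]
```

View pics/w6v.png

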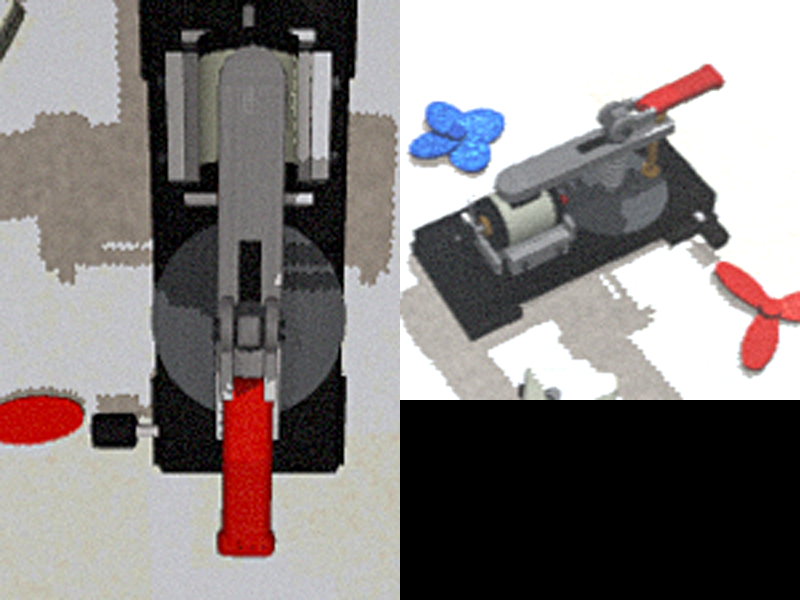

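The wrist half shows the strap centred over the generator (edges 219/286 at y 100, 218/282 at y 230) and the lever lying back with its end at (246,548). The side half shows the lever flat with its tip near (715,75), the nose resting on the generator, and the rotors and box in place. Verifying with numbers.

```bash
python3 - <<'E'
from h import *
np.set_printoptions(precision=4,suppress=True)
v=np.load("w6.npy");W=cam("wrist",{"position":v[:3],"eef_rot":v[3:]});D=cam("side")
k=lambda x,y:(225+x/2.667-.3,y/2.667-.3);b=lambda x,y:(280+(x-400)/2.667-.3,115+y/2.667-.3)
g=lambda p,z:onz(W,k(*p),z)[:2]
ang=lambda a,b:np.degrees(np.arctan2(*(a-b)[::-1]))
st=(g((153,315),.039)+g((345,315),.039))/2
print("bar",ang(g((153,230),.035),g((153,460),.035)),"strap",ang((g((219,100),.1)+g((286,100),.1))/2,(g((218,230),.102)+g((282,230),.102))/2),"nose",ang(g((253,48),.099),st),"stud",st)
print("cradle",ang((g((166,110),.07)+g((332,110),.07))/2,st),"shaft",ang(g((249,15),.061),st))
t,e=tri(W,k(246,546),D,b(716,74));P=np.r_[.5497,-.1233,.116]
print("tip",t,e,"angle",np.degrees(np.arctan2(t[2]-.116,np.linalg.norm(t[:2]-P[:2]))),np.linalg.norm(t-P),"dir",ang(P[:2],t[:2]))
m=lambda p:cv2.absdiff
s0=cv2.imread("pics/side0.png");s6=cv2.imread("pics/side6.png")
for n,f in(("blue",lambda i:(i[:,:,0].astype(int)-i[:,:,2]>50)),("red",lambda i:(i[:,:,2].astype(int)-i[:,:,0]>60))):
    for i in(s0,s6):
        M=f(i).copy();w=np.zeros_like(M);w[(slice(145,185),slice(278,325)) if n=="blue" else (slice(205,260),slice(393,450))]=1
        print(n,np.argwhere(M&w).mean(0),(M&w).sum())
E
```

```text
bar 63.24077293962141 strap 63.835818264756014 nose 64.22650990342555 stud [ 0.5506 -0.1216]
cradle 65.05286039503791 shaft 65.01471624015244
tip [ 0.5112 -0.201   0.1263] 0.0030201191469771274 angle 6.776899525665481 0.08729897066231719 dir 63.61074567352989
blue [165.2605 301.9126] 572
blue [165.2817 301.8452] 575
red [231.5579 419.7406] 613
red [231.5841 419.678 ] 618
```

```bash
python3 -c "
from workcell import env
print(env.finish_job())"
```

```text
the job is handed in; nothing more can be done
None
```

I clamped the generator and handed the job in after about 18.6 s of robot time. The strap went round by pushing with the back of the closed finger. Then the red lever went down to its stop by pushing with the fingertips. Nothing was gripped or lifted.

**Last checks:**
- **Strap:** it measures 0.5 to 1° short of the stand's axis, about 1 mm at the nose. The bar's edge in the last view gave a different stand angle (63.2° against 65.0° from cradle and shaft). I took that as reading noise.
- **Lever:** at the end the force rose from 8 to 13 N with only 0.5 mm of motion, so it is at its stop. The camera put it at about 6.8°, against 5° nominal, within the 2 mm calibration error.
- **Generator:** it lies in its cradle under the pad.
- **Rotors and sensor box:** both rotors are unmoved, within 0.1 pixel. I judged the sensor box only by eye, and it looked in place.
- **Robot:** it stands clear, with the tool about 0.29 m above the table.

**Unexplained:** an upward force of up to about 5 N appeared on the finger late in both swivel pushes. I never found its cause. Raising the finger 3 mm and backing it off 2 mm cleared it the first time. The second time (3.5 N) it cleared when I backed off.

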